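# Put the bottle, the brush and the seed dispenser back in their own places

### The arm

A 6-joint arm with a two-finger parallel gripper is mounted at the origin on the work surface. World frame = base frame: x ahead of the robot, y to its left, z up, the work surface at z = 0. Lengths are in m, angles in degrees, forces in N, time in s.
With the tool pointing down it reaches from about 0.375 to 0.975 m from the base axis. Payload 3.8 kg.
Tool frame: the origin (TCP) lies midway between the tips of the shut fingers; the grasp point (between the pads) lies 19 mm behind it; z points along the fingers, y is the direction in which the jaws open and shut (so a half turn about z gives the same grasp; the last joint's range is limited). The gripper opens to 85 mm and grips with 20 to 120 N. Pads are 22 mm wide; open, the fingers measure 114 mm over their backs; the gripper's body (76 mm by 85 mm) begins 54 mm behind the grasp point. The pads swing forward as they close: fully open they stand 13 mm farther back than shut.
Start: joints at [62.344, 15.12, 91.902, -0, 72.978, -2.114], TCP at [0.291, 0.609, 0.231] pointing down, gripper open.
Joint ranges: [-150.88, 150.88], [-54.13, 125.18], [17.81, 147.31], [-75.09, 255.09], [0, 152.58], [-146.25, 146.25]. Speed limits (degrees/s): [147.25, 147.25, 180, 180, 180, 180].

### API

Orientations are given as a 3x3 rotation matrix whose columns are the frame's x, y, z axes.
In Python, from cell import robot, cams gives the robot as it stands.
- The arm moves only by the tool arm_command, never from a script. Its argument "moves" is text: rows parted by semicolons, each of 7 numbers parted by spaces: the shift along the tool's x, y, z in m, then the turn, a rotation vector about the tool's x, y, z in rad, then the gripper command: -1 is shut, 1 is fully open, values between are in proportion. In form: x y z rx ry rz fingers; .... A call has 1 to 8 rows; each row shifts and turns the pose as measured when the row begins, along the tool's axes as they then stand; what a row does not reach is not made up. A row lasts 1/8 s, in which the tool goes at most 62.5 mm and 10.7 degrees, less where a joint would pass 70% of its speed; a pose out of reach is approached as far as the arm can. A call with a gripper value outside its range is refused whole. The fingers move at their own pace and stop on an object; "force" is the grip in N (left out, the last holds). Time passes only in rows, so rows that do not move let the fingers close. It gives the time, the measured TCP pose, the force and the opening at its end, in the units of the state.
- robot.get_state(): the state, without advancing time (a new reading comes with each control period).
- cams.grab_frame(name): name is "side" or "top"; returns the picture (480x640x3 uint8, red, green, blue); there is no depth.
- cams.calibration(name): a dict with "fovy" (degrees; the focal length in pixels is half the picture's height over the tangent of half this angle, whatever the lens; pixels are square), "cx", "cy" (the principal point, pixels), "R" (3x3) and "t" (3): a world point X has camera coordinates R X + t. Camera axes: x right, y down, z forward; pixel columns grow to the right and rows downward; lengths in m; the calibration is good to about 2 mm. A picture is of the moment at which its call begins. calibration takes no time and is no camera call.
- robot.job_done(): hands the job in, once; it reports no verdict.
The state is a dict: "t": time; "q": joint angles; "joint_vel": joint speeds; "effort": joint torques, N m; "eef_pos": TCP position; "orientation": TCP orientation; "wrist_force": force on the tool from outside, world axes, zero at the start; "torque": the same for the moment, N m; "opening": finger opening in m.
Only numpy, scipy, OpenCV 4.12 (cv2) and the standard library are available. Lean on these libraries where they do the work, as an engineer would, in place of code of your own. Each camera call takes 0.05 s, during which the arm holds its last target. There are 200 camera calls.

### The job

The three things on this shed shelf have been put back in one another's places: stand the blue pump bottle in the middle of the round terracotta saucer that catches its drips, lay the grey brush flat on its bristles inside the long shallow metal tray, lengthwise, and stand the green seed dispenser squarely in the middle of the small slatted timber stand with its flap side to the front side of the stand (the side nearer the robot). All three places are taken, so set one thing down on the bare rubber mat or another free bit of shelf meanwhile. Set everything down gently rather than dropping it, keep the bottle and the dispenser upright throughout, and leave the trowel and the clay pot where they are.

Things in the scene. Friction and masses are not known exactly. Their poses are not given: they have to be found in the camera images.
- bottle: blue plastic pump bottle, upright, at the start in the metal tray. Origin: centre of its underside, z up. Round body 62 mm across, straight sides to 108 mm up, shoulder to 120, white collar and push-down pump head, top at 148 mm; thin spout along its +x, no wider than the body. About 0.3 kg. Grip across the body 85 to 103 mm above its underside, at any yaw.
- brush: grey scrubbing brush, at the start on its bristles on the slatted stand. Origin: centre of the bristles' underside; z up, y along its length. Bristles 46 (x) x 140 x 24 mm; back 54 x 150 mm, 24 to 42 mm up; above it a bow handle: bar along y 22 mm wide, 92 long, 58 to 74 mm up. 0.17 kg. Grip across the bar (closing along x) at mid-length, 65 mm up, fingertips above the back.
- dispenser: green letterbox-style seed dispenser, upright, at the start in the saucer. Origin: centre of its box's underside; z up. Box 64 (x) x 60 (y) mm, half-round top, 116 mm high. Front looks along its -x (at the start within 0.4 rad of the robot's -x): white flap that swings freely, below it a lip 45 mm out. About 0.26 kg. Grip across the flat sides (closing along y) 75 to 90 mm up.
- saucer: round terracotta saucer, fixed to the shelf: the place of the bottle. Origin: centre of its underside, z up. 156 mm across its rim, 24 mm high, flat inner floor 6 mm above the origin and about 120 mm across.
- tray: long shallow metal tray, fixed to the shelf: the brush's place. Origin: centre of its underside, z up, y along its length. 100 (x) x 200 (y) mm outside, edge 19 mm high, 88 x 188 mm inside; inner floor 6 mm above the origin. The brush may lie either way round in it.
- stand: small slatted timber stand, fixed to the shelf: the place of the dispenser. Origin: centre of its underside, z up; its front side looks along its -x, towards the robot within 0.25 rad. 121 (x) x 130 (y) mm; four slats along y, their top 24 mm above the origin. No rim.
- mat: square black rubber mat 150 x 150 mm, 4 mm thick, fixed to the shelf, empty at the start: a free spot. Origin: centre of its underside.
- trowel: bystander: stainless steel hand trowel with a wooden handle, lying flat, 290 mm long along its x (handle to -x, blade to +x), 80 mm wide, 27 mm high. Origin: on the shelf, near its middle. Leave it alone.
- pot: bystander: empty clay pot, upright, 102 mm across the rim, 90 mm high. Origin: centre of its underside. Leave it alone.
- dispenser_front (a point): the middle of the dispenser's flap: 36 mm in front (-x) of the dispenser's axis, 60 mm above its underside.
There are look-alikes about, which are no part of the job. What is meant by the bottle is not purple, and is the larger of those in its own colour.

How it is judged (in metres and radians):
At the end, for the whole second after the job is handed in: Bottle upright on the saucer floor within 15 mm of centre; brush on its bristles on the tray floor, along it within 0.35 rad, within 30 mm of centre; dispenser on the slats within 15 mm of the stand's centre, square within 0.2 rad, flap to the stand's front; all released and at rest (horizontal distance between bottle and saucer below 0.015 m and z of bottle in the frame of saucer between 0.002 and 0.01 m and linear speed of each of bottle, brush, dispenser below 0.02 m/s and angular speed of each of bottle, brush, dispenser below 0.2 rad/s and angle between each of bottle, brush, dispenser's own z axis and vertical below 0.1 rad and horizontal distance between brush and tray below 0.03 m and z of brush in the frame of tray between 0.002 and 0.01 m and angle between the y axis of brush and the y axis of tray, either way round below 0.35 rad and horizontal distance between dispenser and stand below 0.015 m and z of dispenser in the frame of stand between 0.02 and 0.028 m and angle between the x axis of dispenser and the x axis of stand, either way round below 0.2 rad and x of dispenser_front in the frame of stand below -0.01 m); the robot touches nothing.
It fails at once if the bottle or the dispenser is tipped by more than about 30 degrees (angle between any of bottle, dispenser's own z axis and vertical above 0.5 rad).
It fails at once if one of the three things is dropped (falls free by more than about 20 mm) or knocked flying ((contact force between bottle and anything else below 0.02 N and linear speed of bottle above 0.6 m/s) or (contact force between brush and anything else below 0.02 N and linear speed of brush above 0.6 m/s) or (contact force between dispenser and anything else below 0.02 N and linear speed of dispenser above 0.6 m/s)).
It fails at once if the trowel or the clay pot is moved by more than 30 mm (distance of any of trowel, pot from where it was at the start of the episode above 0.03 m).
It also fails if it takes over 128 s, if anything falls off the work surface, if the arm or the gripper's body presses on something with over 40 N, if the wrist force passes 120 N, or if a joint passes its speed limit or range.

## Working session

There is one attempt and no reset: what is moved stays moved. The work goes in short steps, Python scripts to look and compute and a tool call to move; the robot and the scene stay as the last step left them, time stands still between calls to the robot, and variables do not carry over. Pictures are saved under pics/ and viewed, about 12 in all and at most 16, crops included, and the job is handed in when it is done.

Besides the shell and the picture viewer there is one more tool, called after "Emit:" as name(argument=value, ...) on one line, values as JSON. arm_command: Moves the arm, as the interface text tells. Its arguments: {"type":"object","properties":{"moves":{"type":"string"},"force":{"type":"number"}},"required":["moves"]}

```bash
ls; mkdir -p pics; python3 - <<'E'
from cell import robot,cams
import cv2,numpy as np
print(robot.get_state())
for n in("top","side"):
    cv2.imwrite(f"pics/{n}0.png",cams.grab_frame(n)[:,:,::-1]); print(n,cams.calibration(n))
E
```

```text
pics
{'t': 0.0, 'q': array([ 6.23435729e+01,  1.51689628e+01,  9.19832384e+01,  1.48181677e-03,
        7.29747693e+01, -2.11706271e+00]), 'joint_vel': array([ 0.00257444, -0.05911175, -0.02267623,  0.0494079 , -0.13580843,
       -0.03185184]), 'effort': array([ 2.60794252e-03, -5.15118062e+01, -3.67304385e+01,  1.14694722e-04,
        1.28174003e-02,  9.49342706e-06]), 'eef_pos': array([0.29069774, 0.60838503, 0.2299456 ]), 'orientation': array([[-9.02285962e-01,  4.31136800e-01, -1.05052544e-03],
       [ 4.31138066e-01,  9.02283858e-01, -1.95138252e-03],
       [ 1.06559329e-04, -2.21362656e-03, -9.99997544e-01]]), 'wrist_force': array([ 0.28766546,  0.6810291 , -1.1407833 ]), 'torque': array([ 0.03217848, -0.05332102,  0.00997117]), 'opening': 0.08537091665049115}
top {'fovy': 55.74454914920861, 'cx': 324.0625852858976, 'cy': 240.03620903905085, 'R': array([[-0.02576813, -0.99937661, -0.02413305],
       [-0.99127345,  0.02866626, -0.12866699],
       [ 0.12927859,  0.02060695, -0.99139417]]), 't': array([0.02556193, 0.58731809, 1.05981468])}
side {'fovy': 53.08491661141917, 'cx': 323.3811705383268, 'cy': 245.80497755044152, 'R': array([[ 0.86584481, -0.50029219, -0.00452604],
       [-0.34643069, -0.59298412, -0.72688074],
       [ 0.36096888,  0.63093388, -0.6867488 ]]), 't': array([-0.51224814,  0.26120451,  0.89611833])}
```

View pics/top0.png

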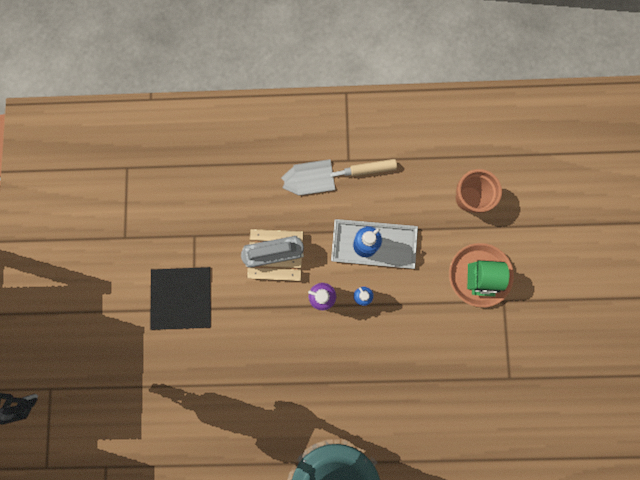

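View pics/side0.png

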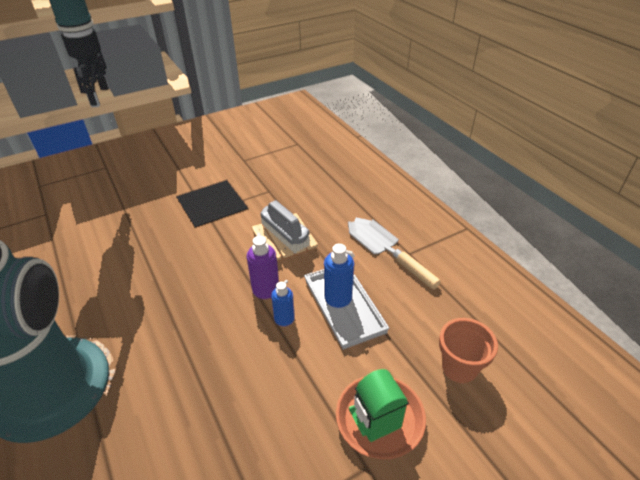

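```bash
cat > h.py <<'E'
from cell import robot,cams
import cv2,numpy as np
def K(n):
    c=cams.calibration(n); return c,240/np.tan(np.radians(c["fovy"]/2))
def ray(n,uv,z):
    c,f=K(n); uv=np.atleast_2d(uv).astype(float); R,t=np.array(c["R"]),np.array(c["t"])
    d=np.c_[(uv[:,0]-c["cx"])/f,(uv[:,1]-c["cy"])/f,np.ones(len(uv))]@R; C=-R.T@t
    return (C+d*((z-C[2])/d[:,2])[:,None])[:,:2]
def proj(n,X):
    c,f=K(n); p=np.atleast_2d(X)@np.array(c["R"]).T+c["t"]; return np.c_[f*p[:,0]/p[:,2]+c["cx"],f*p[:,1]/p[:,2]+c["cy"]]
def mask(im,lo,hi,roi=None,k=0):
    m=cv2.inRange(cv2.cvtColor(im,cv2.COLOR_RGB2HSV),np.array(lo),np.array(hi))
    if roi: z=np.zeros_like(m); x0,y0,x1,y1=roi; z[y0:y1,x0:x1]=m[y0:y1,x0:x1]; m=z
    if k: m=cv2.morphologyEx(m,cv2.MORPH_CLOSE,np.ones((k,k),np.uint8))
    return m
def big(m): 
    c=max(cv2.findContours(m,cv2.RETR_EXTERNAL,cv2.CHAIN_APPROX_NONE)[0],key=cv2.contourArea); return c[:,0]
def rect(P):
    (c,s,a)=cv2.minAreaRect((P*1000).astype(np.float32)); return np.round(c,1),np.round(s,1),round(a,1)
def circ(P):
    c,r=cv2.minEnclosingCircle((P*1000).astype(np.float32)); return np.round(c,1),round(r,1)
E
cat > m1.py <<'E'
from h import *
im=cv2.imread("pics/top0.png")[:,:,::-1].copy()
L=[]
def go(name,lo,hi,roi,z,k=3,f=rect):
    c=big(mask(im,lo,hi,roi,k)); L.append(c); print(name,f(ray("top",c,z)),c.min(0),c.max(0))
go("mat",(0,0,0),(180,255,40),(140,255,225,340),.004)
go("bottle",(105,140,60),(125,255,255),(345,215,390,265),.108,5,circ)
go("tray",(0,0,70),(180,45,255),(325,210,425,275),.019,9)
go("green",(50,100,30),(75,255,255),(440,240,520,310),.1,3)
go("saucer",(3,110,60),(11,255,255),(440,235,520,315),.024,5,circ)
go("brush",(0,0,60),(180,40,255),(235,225,310,275),.042,3)
go("stand",(12,60,150),(25,150,255),(235,220,312,290),.024,9)
o=cv2.resize(im[200:330,230:530],None,fx=2.6,fy=2.6,interpolation=cv2.INTER_CUBIC)
for c in L: cv2.polylines(o,[((c-[230,200]+.5)*2.6).astype(int)],True,(255,0,255),1)
cv2.imwrite("pics/m1.png",o[:,:,::-1])
E
python3 m1.py
```

```text
mat (array([431.6, 295.5]), array([0., 0.]), 0.0) [210 308] [210 308]
bottle (array([572.7, -87.7]), 34.6) [354 227] [380 256]
tray (array([ 578.7, -112.4]), array([205.9, 105.9]), 83.2) [331 219] [417 268]
green (array([ 483.3, -356.5]), array([88.9, 76.9]), 86.2) [468 261] [508 295]
saucer (array([ 494.5, -366.7]), 77.7) [449 244] [514 307]
brush (array([564.4, 136. ]), array([ 55.9, 152.2]), 9.4) [241 236] [303 266]
stand (array([558.6, 136.8]), array([189.2, 170. ]), 88.5) [235 220] [311 289]
```

View pics/m1.png

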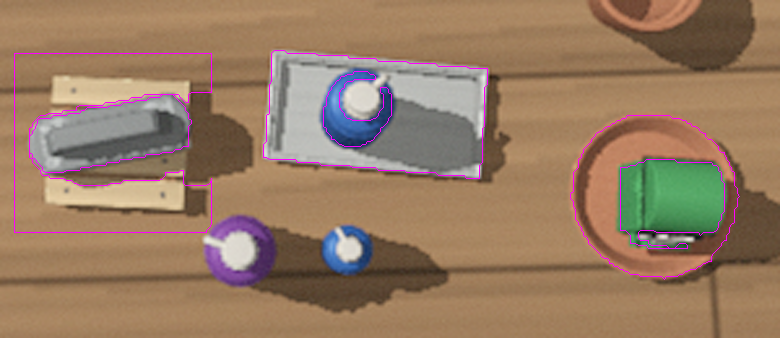

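```bash
cat > m2.py <<'E'
from h import *
im=cv2.imread("pics/top0.png")[:,:,::-1].copy(); hsv=cv2.cvtColor(im,cv2.COLOR_RGB2HSV)
print("slat",hsv[275,275],hsv[234,270],"wood",hsv[290,270],hsv[225,240],"mat",hsv[300,180],"flap",hsv[292,487])
m=mask(im,(10,50,165),(28,130,255),(238,222,312,290)); 
for c in cv2.findContours(m,0,1)[0]:
    if cv2.contourArea(c)>60: print("slat",rect(ray("top",c[:,0],.024)),c[:,0].min(0),c[:,0].max(0))
allp=np.vstack([c[:,0] for c in cv2.findContours(m,0,1)[0] if cv2.contourArea(c)>60]); print("stand",rect(ray("top",allp,.024)))
print("mat",rect(ray("top",big(mask(im,(0,0,0),(180,255,60),(140,255,225,340),3)),.004)))
m=mask(im,(0,0,170),(180,60,255),(350,225,385,255)); m=cv2.morphologyEx(m,cv2.MORPH_OPEN,cv2.getStructuringElement(2,(7,7)))
print("cap",circ(ray("top",big(m),.148)),circ(ray("top",big(m),.135)))
b=big(mask(im,(105,140,60),(125,255,255),(345,215,390,265),5)); P=ray("top",b,.108)*1000; print("far x",P[:,0].max(),"min y",P[:,1].min(),"max y",P[:,1].max())
s=cv2.imread("pics/side0.png"); 
a=cv2.resize(s[355:465,325:435],(500,500),interpolation=2); t=cv2.resize(cv2.imread("pics/top0.png")[245:310,450:520],None,fx=4,fy=4,interpolation=2)
o=np.zeros((500,790,3),np.uint8); o[:,:500]=a; o[:260,505:785]=t; cv2.imwrite("pics/m2.png",o)
E
python3 m2.py
```

```text
slat [ 19  74 218] [ 18  75 210] wood [ 16 109 173] [ 16 106 163] mat [42 26 49] flap [ 21  24 138]
slat (array([515. , 133.1]), array([179.4,  82.9]), 88.5) [238 255] [311 289]
slat (array([606.5, 142.2]), array([158.1,  27.2]), 86.0) [238 229] [302 240]
stand (array([547.2, 132.8]), array([180.6, 147.3]), 88.5)
mat (array([458. , 369.4]), array([147.7, 147.1]), 1.2)
cap (array([577.1, -88.6]), 15.8) (array([578.8, -89.6]), 16.0)
far x 605.7568042452854 min y -118.61829592948429 max y -59.01173629419961
```

View pics/m2.png

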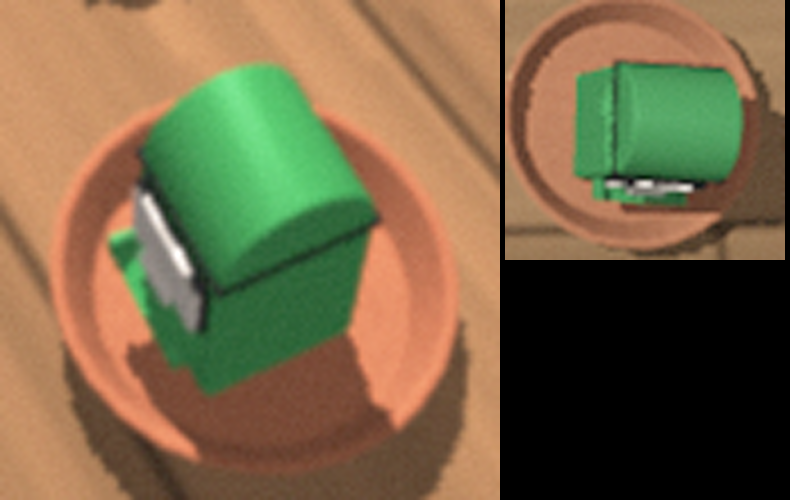

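```bash
cat > m3.py <<'E'
from h import *
im=cv2.imread("pics/top0.png")[:,:,::-1].copy()
m=mask(im,(10,50,190),(28,92,255),(238,222,312,290)); Q=[]
for c in cv2.findContours(m,0,1)[0]:
    if cv2.contourArea(c)>60: Q.append(c[:,0]); print("slat",rect(ray("top",c[:,0],.024)))
print("stand",rect(ray("top",np.vstack(Q),.024)))
print("side base z6",ray("side",[[371.2,441.2],[401.3,427.2]],.006)*1000)
print("side seam z90",ray("side",[[372.3,418.8],[408.6,403.4]],.09)*1000)
print("top +y seam z90",ray("top",[[476.75,260.5],[476.75,289.5]],.09)*1000)
print("top ridge ends z122",ray("top",[[478,276],[509.2,276]],.122)*1000)
E
python3 m3.py
```

```text
slat (array([511. , 135.4]), array([130.1,  26.3]), 85.9)
slat (array([605.3, 127.7]), array([128.6,  26.3]), 85.9)
stand (array([558. , 131.9]), array([130.1, 121.2]), 85.7)
side base z6 [[ 458.89067331 -391.07464327]
 [ 517.58948993 -396.73700972]]
side seam z90 [[ 454.27034281 -391.41835184]
 [ 519.2285419  -399.06029029]]
top +y seam z90 [[ 524.13263344 -337.34504743]
 [ 458.69321568 -332.84083458]]
top ridge ends z122 [[ 487.61769187 -327.71604478]
 [ 485.78906096 -395.46266587]]
```

```bash
cat > plan.py <<'E'
import sys,json
from h import *
from scipy.spatial.transform import Rotation as Ro
# args: x y z(mm) toolY-angle(deg)
x,y,z,a=map(float,sys.argv[1:5]); s=robot.get_state(); R=np.array(s["orientation"]); p=np.array(s["eef_pos"])
a=np.radians(a); Y=np.array([np.cos(a),np.sin(a),0]); Z=np.array([0,0,-1.]); T=np.c_[np.cross(Y,Z),Y,Z]
d=np.array([x,y,z])/1000-p
print("t %.2f"%s["t"],"p",np.round(p*1000,1),"yang %.1f"%np.degrees(np.arctan2(R[1,1],R[0,1])),"q",np.round(s["q"][[0,5]],0),"open %.1f"%(s["opening"]*1000),"F",np.round(s["wrist_force"],1))
print("turn(rotvec tool)",np.round(Ro.from_matrix(R.T@T).as_rotvec(),3),"| shift in tool now mm",np.round(R.T@d*1000,1),"| after turn",np.round(T.T@d*1000,1))
E
python3 plan.py 564.4 136 200 9.4
```

```text
t 0.10 p [290.8 608.4 230.1] yang 64.5 q [62. -2.] open 85.7 F [-0.7 -0.7  0.4]
turn(rotvec tool) [-0.002  0.001  0.961] | shift in tool now mm [-450.6 -308.2   30.7] | after turn [-510.8  192.8   30.1]
```

Emit:
arm_command(moves="0 0 0 0 0 0.16 1;0 0 0 0 0 0.16 1;0 0 0 0 0 0.16 1;0 0 0 0 0 0.16 1;0 0 0 0 0 0.16 1;0 0 0 0 0 0.16 1", force=40)

```text
t: 0.85
eef_pos: [0.2895, 0.606, 0.2251]
orientation: [[-0.133, 0.991, -0.005], [0.991, 0.133, -0.009], [-0.009, -0.006, -1.0]]
wrist_force: [-0.2, 0.7, -0.5]
opening: 0.0854
```

```bash
python3 plan.py 564.4 136 200 9.4
```

```text
t 0.85 p [289.5 606.  225.1] yang 7.7 q [62. 55.] open 85.4 F [-0.2  0.7 -0.5]
turn(rotvec tool) [-0.006  0.008 -0.03 ] | shift in tool now mm [-502.3  209.9   28.1] | after turn [-508.6  194.5   25.1]
```

Emit:
arm_command(moves="-0.051 0.0205 0.002 -0.006 0.008 -0.03 1;-0.051 0.0195 0.002 0 0 0 1;-0.051 0.0195 0.002 0 0 0 1;-0.051 0.0195 0.002 0 0 0 1;-0.051 0.0195 0.002 0 0 0 1;-0.051 0.0195 0.002 0 0 0 1;-0.051 0.0195 0.002 0 0 0 1;-0.051 0.0195 0.002 0 0 0 1")

```text
t: 1.85
eef_pos: [0.5122, 0.2195, 0.2046]
orientation: [[-0.17, 0.985, -0.003], [0.985, 0.17, -0.003], [-0.003, -0.004, -1.0]]
wrist_force: [0.1, 0.2, 0.4]
opening: 0.0857
```

```bash
python3 plan.py 564.4 136 150 9.4
```

```text
t 1.85 p [512.2 219.5 204.6] yang 9.8 q [21. 11.] open 85.7 F [0.1 0.2 0.4]
turn(rotvec tool) [-0.004  0.003  0.007] | shift in tool now mm [-91.1  37.4  54.7] | after turn [-90.9  37.9  54.6]
```

Emit:
arm_command(moves="-0.045 0.019 0.027 -0.004 0.003 0.007 1;-0.045 0.019 0.027 0 0 0 1;0 0 0 0 0 0 1;0 0 0 0 0 0 1")

```text
t: 2.35
eef_pos: [0.5668, 0.1308, 0.1485]
orientation: [[-0.157, 0.988, -0.0], [0.988, 0.157, 0.001], [0.001, -0.0, -1.0]]
wrist_force: [0.1, 0.5, 0.2]
opening: 0.0855
```

```bash
python3 plan.py 564.4 136 73 9.4
```

```text
t 2.35 p [566.8 130.8 148.5] yang 9.0 q [11.  1.] open 85.5 F [0.1 0.5 0.2]
turn(rotvec tool) [-0.    -0.001 -0.006] | shift in tool now mm [ 5.4 -1.5 75.5] | after turn [ 5.5 -1.5 75.5]
```

Emit:
arm_command(moves="0.004 -0.002 0.025 0 0 0 1;0.002 0 0.025 0 0 0 1;0 0 0.018 0 0 0 1;0 0 0.006 0 0 0 1;0 0 0.001 0 0 0 -1;0 0 0 0 0 0 -1;0 0 0 0 0 0 -1;0 0 0 0 0 0 -1", force=40)

```text
t: 3.35
eef_pos: [0.5658, 0.1426, 0.0778]
orientation: [[-0.163, 0.987, 0.009], [0.987, 0.163, 0.004], [0.002, 0.009, -1.0]]
wrist_force: [-0.4, -0.1, -2.6]
opening: 0.0215
```

Emit:
arm_command(moves="0 0 0 0 0 0 -1;0 0 0 0 0 0 -1")

```text
t: 3.6
eef_pos: [0.5656, 0.1424, 0.0776]
orientation: [[-0.163, 0.987, 0.008], [0.987, 0.163, 0.004], [0.002, 0.009, -1.0]]
wrist_force: [0.3, 0.8, -1.6]
opening: 0.0216
```

```bash
python3 plan.py 458 369.4 160 9.4
```

```text
t 3.60 p [565.6 142.4  77.6] yang 9.4 q [12.  2.] open 21.6 F [ 0.3  0.8 -1.6]
turn(rotvec tool) [ 0.009 -0.002 -0.   ] | shift in tool now mm [241.7 -68.5 -82.5] | after turn [241.5 -69.1 -82.4]
```

Emit:
arm_command(moves="0 0 -0.02 0.009 0 0 -1;0 0 -0.035 0 0 0 -1;0 0 -0.035 0 0 0 -1;0.045 -0.013 0 0 0 0 -1;0.045 -0.013 0 0 0 0 -1;0.045 -0.013 0 0 0 0 -1;0.045 -0.013 0 0 0 0 -1;0.04 -0.012 0 0 0 0 -1")

```text
t: 4.6
eef_pos: [0.4653, 0.3513, 0.1696]
orientation: [[-0.155, 0.988, -0.002], [0.988, 0.155, 0.002], [0.003, -0.002, -1.0]]
wrist_force: [0.8, -0.6, -1.5]
opening: 0.0214
```

```bash
python3 plan.py 460 372 62 9.4
```

```text
t 4.60 p [465.3 351.3 169.6] yang 8.9 q [35. 25.] open 21.4 F [ 0.8 -0.6 -1.5]
turn(rotvec tool) [-0.002 -0.003 -0.008] | shift in tool now mm [ 21.   -1.8 107.7] | after turn [ 21.3  -1.9 107.6]
```

Emit:
arm_command(moves="0.015 -0.001 0.03 0 0 -0.008 -1;0 0 0.03 0 0 0 -1;0 0 0.025 0 0 0 -1;0 0 0.01 0 0 0 -1;0 0 0 0 0 0 -1;0 0 0 0 0 0 -1")

```text
t: 5.35
eef_pos: [0.4606, 0.3711, 0.0736]
orientation: [[-0.169, 0.986, -0.0], [0.986, 0.169, 0.005], [0.005, 0.001, -1.0]]
wrist_force: [1.2, 1.6, -1.9]
opening: 0.0214
```

```bash
python3 plan.py 460 372 58 9.4
```

```text
t 5.35 p [460.6 371.1  73.6] yang 9.7 q [36. 26.] open 21.4 F [ 1.2  1.6 -1.9]
turn(rotvec tool) [ 0.001 -0.005  0.006] | shift in tool now mm [ 0.9 -0.4 15.6] | after turn [ 1.  -0.4 15.6]
```

Emit:
arm_command(moves="0 0 0.009 0 0 0 -1;0 0 0.005 0 0 0 -1;0 0 0.002 0 0 0 -1;0 0 0.001 0 0 0 -1;0 0 0.001 0 0 0 -1;0 0 0 0 0 0 -1")

```text
t: 6.1
eef_pos: [0.4627, 0.3724, 0.0578]
orientation: [[-0.169, 0.986, 0.004], [0.986, 0.168, 0.008], [0.007, 0.005, -1.0]]
wrist_force: [0.2, -0.3, -2.1]
opening: 0.0216
```

Emit:
arm_command(moves="0 0 0.002 0 0 0 -1;0 0 0.001 0 0 0 -1;0 0 0 0 0 0 -0.4;0 0 0 0 0 0 -0.2;0 0 0 0 0 0 0.3;0 0 0 0 0 0 0.3;0 0 0 0 0 0 0.3;0 0 0 0 0 0 0.3")

```text
t: 7.1
eef_pos: [0.4638, 0.3732, 0.0576]
orientation: [[-0.169, 0.986, 0.006], [0.986, 0.169, 0.009], [0.008, 0.008, -1.0]]
wrist_force: [0.1, 0.4, -0.4]
opening: 0.0554
```

Emit:
arm_command(moves="0 0 -0.03 0 0 0 0.6;0 0 -0.05 0 0 0 1;0 0 -0.05 0 0 0 1;0 0 0 0 0 0.17 1;0 0 0 0 0 0.17 1;0 0 0 0 0 0.17 1;0 0 0 0 0 0.17 1;0 0 0 0 0 0.17 1")

```text
t: 8.1
eef_pos: [0.4629, 0.3719, 0.1921]
orientation: [[0.65, 0.76, 0.006], [0.76, -0.65, 0.009], [0.011, -0.001, -1.0]]
wrist_force: [-0.5, -0.0, -0.3]
opening: 0.0853
```

```bash
python3 plan.py 489 -365 180 -95.2
```

```text
t 8.10 p [462.9 371.9 192.1] yang -40.6 q [36. 77.] open 85.3 F [-0.5 -0.  -0.3]
turn(rotvec tool) [-0.006 -0.01   0.954] | shift in tool now mm [-542.9  499.     5.4] | after turn [ 92.8 731.5  12.1]
```

Emit:
arm_command(moves="0 0 0 -0.006 -0.01 0.16 1;0 0 0 0 0 0.16 1;0 0 0 0 0 0.16 1;0 0 0 0 0 0.16 1;0 0 0 0 0 0.16 1;0 0 0 0 0 0.15 1;0.007 0.05 0 0 0 0 1;0.007 0.05 0 0 0 0 1")

```text
t: 9.1
eef_pos: [0.4647, 0.2715, 0.1918]
orientation: [[0.993, -0.116, 0.004], [-0.116, -0.993, -0.002], [0.004, 0.001, -1.0]]
wrist_force: [-0.2, -0.2, 1.3]
opening: 0.0854
```

Emit:
arm_command(moves="0.007 0.055 0 0 0 0 1;0.007 0.055 0 0 0 0 1;0.007 0.055 0 0 0 0 1;0.007 0.055 0 0 0 0 1;0.007 0.055 0 0 0 0 1;0.007 0.055 0 0 0 0 1;0.007 0.055 0 0 0 0 1;0.007 0.055 0 0 0 0 1")

```text
t: 10.1
eef_pos: [0.4692, -0.1852, 0.1945]
orientation: [[0.994, -0.113, 0.011], [-0.112, -0.994, -0.002], [0.012, 0.001, -1.0]]
wrist_force: [0.6, 0.6, -0.4]
opening: 0.0854
```

```bash
python3 plan.py 489 -365 180 -95.2
```

```text
t 10.10 p [ 469.2 -185.2  194.5] yang -96.5 q [-24.  72.] open 85.4 F [ 0.6  0.6 -0.4]
turn(rotvec tool) [ 0.001 -0.012 -0.022] | shift in tool now mm [ 39.7 176.5  15.1] | after turn [ 36.  177.3  14.5]
```

Emit:
arm_command(moves="0.01 0.045 0 0 -0.012 -0.022 1;0.009 0.045 0.002 0 0 0 1;0.008 0.045 0.003 0 0 0 1;0.004 0.028 0.003 0 0 0 1;0 0 0 0 0 0 1;0 0 0 0 0 0 1")

```text
t: 10.85
eef_pos: [0.4831, -0.36, 0.1867]
orientation: [[0.995, -0.097, 0.001], [-0.097, -0.995, -0.001], [0.001, 0.001, -1.0]]
wrist_force: [-0.1, 0.7, 0.2]
opening: 0.0858
```

```bash
python3 plan.py 489 -365 71 -95.2; python3 - <<'E'
from h import *
im=cams.grab_frame("side"); cv2.imwrite("pics/s1.png",cv2.resize(im[250:480,270:550],None,fx=2.5,fy=2.5,interpolation=2)[:,:,::-1])
E
```

```text
t 10.85 p [ 483.1 -360.   186.7] yang -95.6 q [-39.  57.] open 85.8 F [-0.1  0.7  0.2]
turn(rotvec tool) [ 0.001 -0.001 -0.006] | shift in tool now mm [  6.3   4.2 115.7] | after turn [  6.3   4.4 115.7]
```

View pics/s1.png

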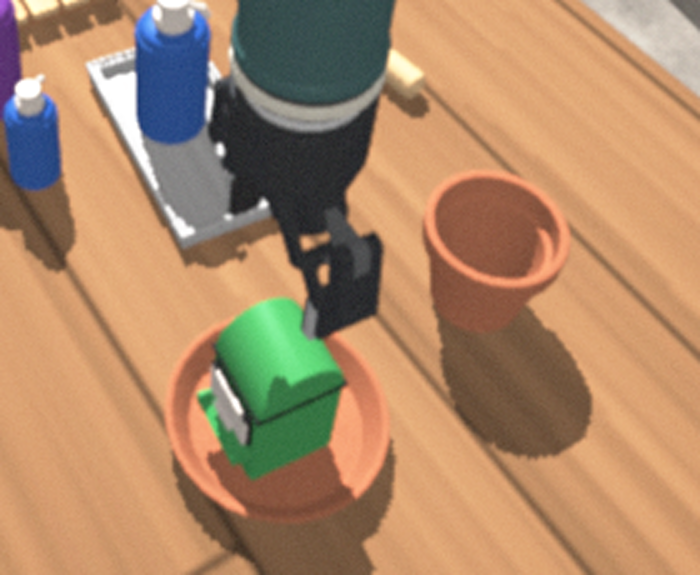

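Emit:
arm_command(moves="0.006 0.004 0.025 0 0 0 1;0 0 0.025 0 0 0 1;0 0 0 0 0 0 1;0 0 0 0 0 0 1")

```text
t: 11.4
eef_pos: [0.4905, -0.3608, 0.1385]
orientation: [[0.996, -0.091, 0.004], [-0.091, -0.996, -0.003], [0.004, 0.003, -1.0]]
wrist_force: [-0.5, 0.1, -0.0]
opening: 0.085
```

```bash
python3 plan.py 489 -365 66 -95.2
```

```text
t 11.40 p [ 490.5 -360.8  138.5] yang -95.2 q [-39.  57.] open 85.0 F [-0.5  0.1 -0. ]
turn(rotvec tool) [ 0.003 -0.004 -0.001] | shift in tool now mm [-1.4  4.2 72.6] | after turn [-1.1  4.4 72.5]
```

Emit:
arm_command(moves="-0.001 0.006 0.008 0 0 0 1;0 0.001 0.02 0 0 0 1;0 0 0.02 0 0 0 1;0 0 0.015 0 0 0 1;0 0 0.008 0 0 0 1;0 0 0 0 0 0 1")

```text
t: 12.15
eef_pos: [0.4898, -0.369, 0.0649]
orientation: [[0.996, -0.091, 0.006], [-0.091, -0.996, -0.005], [0.006, 0.004, -1.0]]
wrist_force: [0.6, 0.4, -0.2]
opening: 0.0855
```

```bash
python3 plan.py 489 -365 66 -95.2
```

```text
t 12.15 p [ 489.8 -369.    64.9] yang -95.2 q [-39.  56.] open 85.5 F [ 0.6  0.4 -0.2]
turn(rotvec tool) [ 0.004 -0.006 -0.001] | shift in tool now mm [-1.2 -3.9 -1.1] | after turn [-1.2 -3.9 -1.1]
```

Emit:
arm_command(moves="0 -0.003 0 0.004 -0.006 0 1;0 0 0 0 0 0 0.6;0 0 0 0 0 0 0.4;0 0 0 0 0 0 -1;0 0 0 0 0 0 -1;0 0 0 0 0 0 -1;0 0 0 0 0 0 -1", force=35)

```text
t: 13.02
eef_pos: [0.4914, -0.3663, 0.067]
orientation: [[0.996, -0.092, 0.003], [-0.092, -0.996, -0.001], [0.003, 0.001, -1.0]]
wrist_force: [-0.3, 0.7, -0.6]
opening: 0.0595
```

```bash
python3 plan.py 489 -365 66 -95.2
```

```text
t 13.03 p [ 491.4 -366.3   67. ] yang -95.3 q [-39.  56.] open 59.5 F [-0.3  0.7 -0.6]
turn(rotvec tool) [ 0.001 -0.003 -0.001] | shift in tool now mm [-2.5 -1.1  0.9] | after turn [-2.5 -1.1  1. ]
```

Emit:
arm_command(moves="0 0 -0.01 0 0 0 -1;0 0 -0.03 0 0 0 -1;0 0 -0.035 0 0 0 -1;0 0 -0.035 0 0 0 -1;0 0 -0.035 0 0 0 -1;0 0 -0.025 0 0 0 -1;0 0 0 0 0 0 -1;0 0 0 0 0 0 -1")

```text
t: 14.02
eef_pos: [0.4881, -0.3649, 0.2399]
orientation: [[0.996, -0.092, -0.004], [-0.092, -0.996, 0.002], [-0.004, -0.001, -1.0]]
wrist_force: [-0.3, 0.4, -2.5]
opening: 0.0598
```

```bash
python3 plan.py 560.4 132 240 -94.4
```

```text
t 14.03 p [ 488.1 -364.9  239.9] yang -95.3 q [-39.  56.] open 59.8 F [-0.3  0.4 -2.5]
turn(rotvec tool) [-0.001  0.004 -0.015] | shift in tool now mm [ 2.650e+01 -5.014e+02  5.000e-01] | after turn [ 3.40e+01 -5.01e+02 -1.00e-01]
```

Emit:
arm_command(moves="0.001 -0.015 0 0 0.004 -0.015 -1;0.003 -0.03 0 0 0 0 -1;0.003 -0.04 0 0 0 0 -1;0.003 -0.04 0 0 0 0 -1;0.003 -0.04 0 0 0 0 -1;0.003 -0.04 0 0 0 0 -1;0.003 -0.04 0 0 0 0 -1;0.003 -0.04 0 0 0 0 -1")

```text
t: 15.02
eef_pos: [0.5247, -0.0669, 0.2274]
orientation: [[0.997, -0.076, -0.019], [-0.076, -0.997, 0.014], [-0.02, -0.013, -1.0]]
wrist_force: [0.3, 0.3, -3.4]
opening: 0.0595
```

```bash
python3 plan.py 560.4 132 240 -94.4
```

```text
t 15.03 p [524.7 -66.9 227.4] yang -94.4 q [-10.  84.] open 59.5 F [ 0.3  0.3 -3.4]
turn(rotvec tool) [-0.013  0.02   0.   ] | shift in tool now mm [  20.2 -201.2  -10.4] | after turn [  20.3 -201.   -12.6]
```

Emit:
arm_command(moves="0.004 -0.035 -0.006 -0.013 0.02 0 -1;0.004 -0.035 -0.003 0 0 0 -1;0.004 -0.035 -0.003 0 0 0 -1;0.004 -0.035 0 0 0 0 -1;0.004 -0.03 0 0 0 0 -1;0.002 -0.015 0 0 0 0 -1;0 -0.006 0 0 0 0 -1;0 0 0 0 0 0 -1")

```text
t: 16.02
eef_pos: [0.5507, 0.1354, 0.2281]
orientation: [[0.998, -0.066, -0.02], [-0.066, -0.998, 0.0], [-0.02, 0.001, -1.0]]
wrist_force: [0.2, -0.5, -4.1]
opening: 0.0595
```

```bash
python3 plan.py 560.4 132 140 -94.4
```

```text
t 16.02 p [550.7 135.4 228.1] yang -93.8 q [ 11. 105.] open 59.5 F [ 0.2 -0.5 -4.1]
turn(rotvec tool) [0.001 0.02  0.011] | shift in tool now mm [11.6  2.7 87.9] | after turn [ 9.9  2.6 88.1]
```

Emit:
arm_command(moves="0.009 0.002 0.02 0.001 0.02 0.011 -1;0 0 0.03 0 0 0 -1;0 0 0.025 0 0 0 -1;0 0 0.01 0 0 0 -1;0 0 0 0 0 0 -1;0 0 0 0 0 0 -1")

```text
t: 16.77
eef_pos: [0.5606, 0.1272, 0.1431]
orientation: [[0.997, -0.082, 0.004], [-0.082, -0.997, -0.002], [0.004, 0.002, -1.0]]
wrist_force: [-0.0, 0.1, -2.8]
opening: 0.0593
```

```bash
python3 plan.py 560.4 132 92 -94.4;  python3 - <<'E'
from h import *
s=cams.grab_frame("side"); t=cams.grab_frame("top")
o=np.zeros((560,800,3),np.uint8); o[:,:480]=cv2.resize(s[120:330,190:370],(480,560),interpolation=2); o[:480,490:]=cv2.resize(t[180:320,230:320],(310,480),interpolation=2); cv2.imwrite("pics/s2.png",o[:,:,::-1])
E
```

```text
t 16.77 p [560.6 127.2 143.1] yang -94.7 q [ 10. 105.] open 59.3 F [-0.   0.1 -2.8]
turn(rotvec tool) [ 0.002 -0.004 -0.006] | shift in tool now mm [-0.8 -4.8 51.1] | after turn [-0.6 -4.7 51.1]
```

View pics/s2.png

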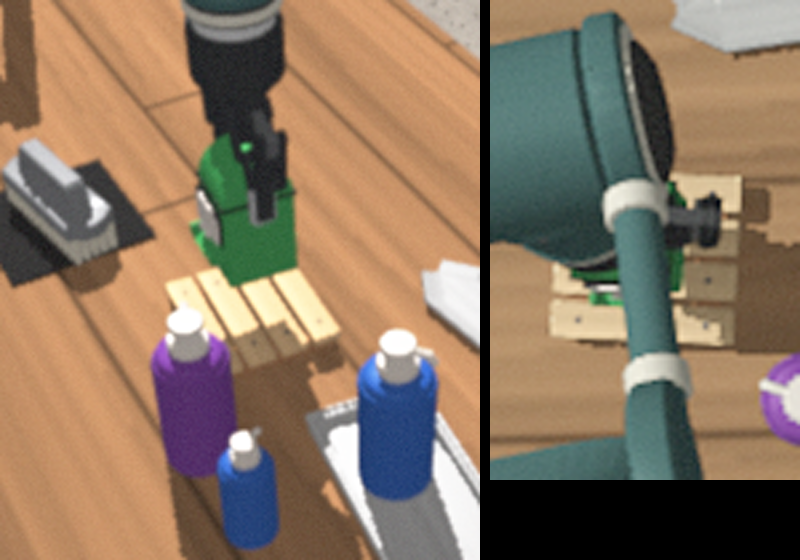

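Brush lies on the mat upright; the dispenser is held upright above the stand (no purple-bottle conflict). Verify its base corners against the target while lowering.

Emit:
arm_command(moves="0 -0.004 0.015 0 0 -0.006 -1;0 0 0.015 0 0 0 -1;0 0 0.012 0 0 0 -1;0 0 0.003 0 0 0 -1;0 0 0 0 0 0 -1;0 0 0 0 0 0 -1")

```text
t: 17.62
eef_pos: [0.5616, 0.1321, 0.0955]
orientation: [[0.997, -0.075, 0.005], [-0.075, -0.997, -0.002], [0.005, 0.001, -1.0]]
wrist_force: [0.2, 0.2, -3.0]
opening: 0.0598
```

```bash
python3 plan.py 560.4 132 86 -94.4;  python3 - <<'E'
from h import *
s=cams.grab_frame("side"); cv2.imwrite("pics/full_s3.png",s[:,:,::-1])
o=cv2.resize(s[160:280,230:350],(600,600),interpolation=2); cv2.imwrite("pics/s3.png",o[:,:,::-1])
E
```

```text
t 17.62 p [561.6 132.1  95.5] yang -94.3 q [ 11. 105.] open 59.8 F [ 0.2  0.2 -3. ]
turn(rotvec tool) [ 0.001 -0.005  0.002] | shift in tool now mm [-1.3  0.2  9.5] | after turn [-1.2  0.2  9.5]
```

View pics/s3.png

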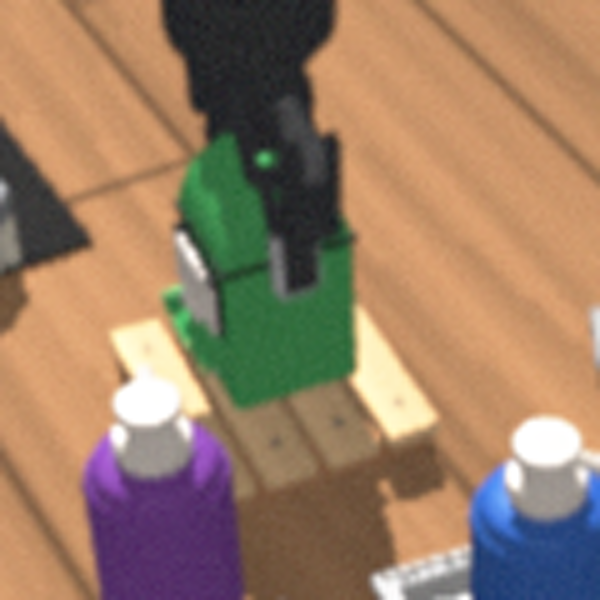

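```bash
python3 - <<'E'
from h import *
P=ray("side",[[278,241],[301,235]],.034)*1000; print(P,P.mean(0))
a=np.radians(-4.3);Rm=np.array([[np.cos(a),-np.sin(a)],[np.sin(a),np.cos(a)]])
print([Rm@[x,-30]+[558,131.9] for x in(-32,32)])
E
```

```text
[[530.62085055 107.91473401]
 [587.37149395  99.17499699]] [558.99617225 103.5448655 ]
[array([523.84071392, 104.38376525]), array([587.66056247,  99.58512674])]
```

Emit:
arm_command(moves="-0.001 0 0.004 0 0 0 -1;0 0 0.003 0 0 0 -1;0 0 0.002 0 0 0 -1;0 0 0.001 0 0 0 -1;0 0 0 0 0 0 -1")

```text
t: 18.3
eef_pos: [0.5615, 0.1322, 0.086]
orientation: [[0.997, -0.075, 0.007], [-0.075, -0.997, -0.001], [0.007, 0.001, -1.0]]
wrist_force: [0.0, 0.6, -3.4]
opening: 0.0598
```

Emit:
arm_command(moves="0 0 0.002 0 0 0 -1;0 0 0.001 0 0 0 -1;0 0 0.001 0 0 0 -1;0 0 0 0 0 0 -1")

```text
t: 18.8
eef_pos: [0.5625, 0.1324, 0.085]
orientation: [[0.997, -0.075, 0.009], [-0.075, -0.997, -0.001], [0.009, 0.0, -1.0]]
wrist_force: [-0.1, -0.1, -2.4]
opening: 0.0595
```

Emit:
arm_command(moves="0 0 0.002 0 0 0 -1;0 0 0.002 0 0 0 -1;0 0 0 0 0 0 0.5;0 0 0 0 0 0 0.6;0 0 0 0 0 0 0.8;0 0 0 0 0 0 1;0 0 0 0 0 0 1;0 0 0 0 0 0 1")

```text
t: 19.8
eef_pos: [0.5642, 0.1327, 0.0848]
orientation: [[0.997, -0.075, 0.012], [-0.075, -0.997, -0.001], [0.012, -0.0, -1.0]]
wrist_force: [0.5, -0.1, 0.3]
opening: 0.0854
```

```bash
python3 plan.py 558 132 180 -94.3
```

```text
t 19.80 p [564.2 132.7  84.8] yang -94.3 q [ 11. 105.] open 85.4 F [ 0.5 -0.1  0.3]
turn(rotvec tool) [-0.    -0.012 -0.   ] | shift in tool now mm [ -5.    1.1 -95.3] | after turn [ -6.1   1.1 -95.2]
```

Emit:
arm_command(moves="0 0 -0.02 0 0 0 1;0 0 -0.04 0 0 0 1;0 0 -0.04 0 0 0 1;0 0 -0.02 0 -0.012 0 1;0.003 0.04 -0.002 0 0 0 1;0.003 0.05 0 0 0 0 1;0.003 0.05 0 0 0 0 1;0.003 0.04 0 0 0 0 1")

```text
t: 20.8
eef_pos: [0.5648, -0.0492, 0.2239]
orientation: [[0.998, -0.068, 0.013], [-0.068, -0.998, 0.001], [0.013, -0.002, -1.0]]
wrist_force: [0.4, 0.2, 0.1]
opening: 0.0856
```

```bash
python3 plan.py 576 -88.7 180 -94.3;  python3 - <<'E'
from h import *
s=cams.grab_frame("top"); cv2.imwrite("pics/full_t4.png",s[:,:,::-1])
c=big(mask(s,(50,100,30),(75,255,255),(235,210,315,295),3)); print(c.min(0),c.max(0))
E
```

```text
t 20.80 p [564.8 -49.2 223.9] yang -93.9 q [-8. 86.] open 85.6 F [0.4 0.2 0.1]
turn(rotvec tool) [-0.002 -0.013  0.007] | shift in tool now mm [13.3 38.7 44. ] | after turn [14.1 38.6 43.9]
[255 235] [286 270]
```

Emit:
arm_command(moves="0.012 0.03 0.01 -0.002 -0.013 0.007 1;0.001 0.008 0.01 0 0 0 1;0 0 0.01 0 0 0 1;0 0 0 0 0 0 1;0 0 0 0 0 0 1")

```text
t: 21.48
eef_pos: [0.5762, -0.0928, 0.1984]
orientation: [[0.997, -0.079, 0.006], [-0.079, -0.997, -0.003], [0.006, 0.003, -1.0]]
wrist_force: [0.1, -0.3, 0.3]
opening: 0.0853
```

```bash
python3 plan.py 576 -88.7 130 -94.3
```

```text
t 21.48 p [576.2 -92.8 198.4] yang -94.5 q [-12.  83.] open 85.3 F [ 0.1 -0.3  0.3]
turn(rotvec tool) [ 0.003 -0.006 -0.004] | shift in tool now mm [-1.  -4.3 68.4] | after turn [-0.5 -4.1 68.4]
```

Emit:
arm_command(moves="0 -0.004 0.015 0.003 -0.006 -0.004 1;0 -0.001 0.015 0 0 0 1;0 0 0.01 0 0 0 1;0 0 0 0 0 0 1;0 0 0 0 0 0 1")

```text
t: 22.1
eef_pos: [0.5761, -0.0857, 0.1548]
orientation: [[0.997, -0.072, -0.002], [-0.072, -0.997, 0.001], [-0.002, -0.001, -1.0]]
wrist_force: [0.2, 0.2, -0.4]
opening: 0.0853
```

```bash
python3 plan.py 576 -88.7 86 -94.3;  python3 - <<'E'
from h import *
s=cams.grab_frame("side"); cv2.imwrite("pics/full_s4.png",s[:,:,::-1])
o=cv2.resize(s[200:340,270:410],(560,560),interpolation=2); cv2.imwrite("pics/s4.png",o[:,:,::-1])
E
```

```text
t 22.10 p [576.1 -85.7 154.8] yang -94.1 q [-11.  83.] open 85.3 F [ 0.2  0.2 -0.4]
turn(rotvec tool) [-0.001  0.002  0.003] | shift in tool now mm [ 0.3  3.  68.8] | after turn [ 0.1  3.  68.8]
```

View pics/s4.png

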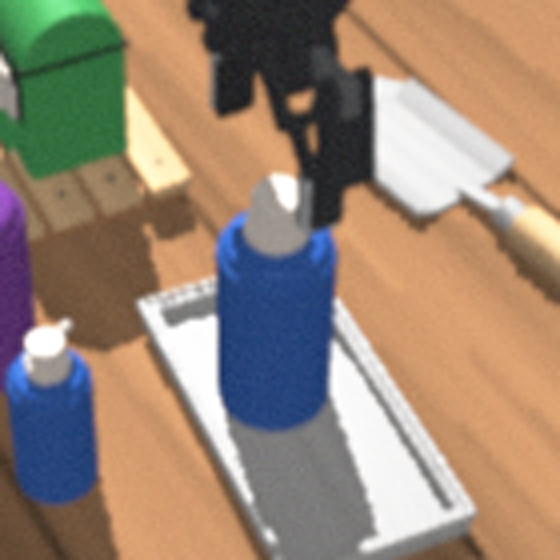

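```bash
python3 - <<'E'
from h import *
print(proj("side",[[.576,-.0887,.006],[.576,-.0887,.148+.006]]))
s=cv2.imread("pics/full_s4.png")[:,:,::-1].copy(); c=big(mask(s,(105,140,40),(125,255,255),(318,250,360,310),3)); print(c.min(0),c.max(0))
E
```

```text
[[337.56924434 296.3844313 ]
 [338.75803358 246.98714694]]
[325 255] [352 306]
```

Emit:
arm_command(moves="0 0.003 0.015 -0.001 0.002 0.003 1;0 0 0.015 0 0 0 1;0 0 0.012 0 0 0 1;0 0 0 0 0 0 1")

```text
t: 22.65
eef_pos: [0.5757, -0.0893, 0.11]
orientation: [[0.997, -0.076, 0.0], [-0.076, -0.997, -0.0], [0.0, 0.0, -1.0]]
wrist_force: [-0.6, -0.3, 1.1]
opening: 0.0851
```

```bash
python3 plan.py 576 -88.7 86 -94.3
```

```text
t 22.65 p [575.7 -89.3 110. ] yang -94.4 q [-11.  83.] open 85.1 F [-0.6 -0.3  1.1]
turn(rotvec tool) [ 0.    -0.    -0.001] | shift in tool now mm [ 0.3 -0.6 24. ] | after turn [ 0.3 -0.6 24. ]
```

Emit:
arm_command(moves="0 0 0.01 0 0 0 1;0 0 0.008 0 0 0 1;0 0 0.004 0 0 0 1;0 0 0 0 0 0 1;0 0 0 0 0 0 1")

```text
t: 23.28
eef_pos: [0.5763, -0.0893, 0.0869]
orientation: [[0.997, -0.076, 0.001], [-0.076, -0.997, -0.001], [0.001, 0.0, -1.0]]
wrist_force: [-0.0, -0.6, 0.4]
opening: 0.0852
```

```bash
python3 plan.py 576 -88.7 85 -94.3
```

```text
t 23.27 p [576.3 -89.3  86.9] yang -94.4 q [-11.  83.] open 85.2 F [-0.  -0.6  0.4]
turn(rotvec tool) [ 0.    -0.001 -0.001] | shift in tool now mm [-0.4 -0.6  1.9] | after turn [-0.4 -0.6  1.9]
```

Emit:
arm_command(moves="0 0 0.003 0 0 0 1;0 0 0 0 0 0 0.7;0 0 0 0 0 0 0.5;0 0 0 0 0 0 -1;0 0 0 0 0 0 -1;0 0 0 0 0 0 -1;0 0 0 0 0 0 -1", force=45)

```text
t: 24.15
eef_pos: [0.5773, -0.0896, 0.0849]
orientation: [[0.997, -0.076, 0.004], [-0.076, -0.997, -0.001], [0.004, 0.001, -1.0]]
wrist_force: [-0.5, -0.9, 0.7]
opening: 0.0611
```

```bash
python3 plan.py 576 -88.7 85 -94.3
```

```text
t 24.15 p [577.3 -89.6  84.9] yang -94.4 q [-11.  83.] open 61.1 F [-0.5 -0.9  0.7]
turn(rotvec tool) [ 0.001 -0.004 -0.001] | shift in tool now mm [-1.4 -0.8 -0.1] | after turn [-1.4 -0.8 -0.1]
```

Emit:
arm_command(moves="0 0 -0.01 0 0 0 -1;0 0 -0.025 0 0 0 -1;0 0 -0.025 0 0 0 -1;0 0 -0.02 0 0 0 -1;0 0 0 0 0 0 -1;0 0 0 0 0 0 -1")

```text
t: 24.9
eef_pos: [0.5727, -0.0884, 0.1636]
orientation: [[0.997, -0.076, -0.006], [-0.076, -0.997, 0.001], [-0.006, -0.001, -1.0]]
wrist_force: [0.5, 0.4, -4.0]
opening: 0.0607
```

```bash
python3 plan.py 495.5 -366.7 165 -94.3
```

```text
t 24.90 p [572.7 -88.4 163.6] yang -94.3 q [-11.  83.] open 60.7 F [ 0.5  0.4 -4. ]
turn(rotvec tool) [-0.001  0.006 -0.001] | shift in tool now mm [-55.9 283.3  -1.2] | after turn [-56.1 283.3  -1.4]
```

Emit:
arm_command(moves="-0.003 0.015 0 0 0.006 0 -1;-0.006 0.03 0 0 0 0 -1;-0.008 0.04 0 0 0 0 -1;-0.008 0.04 0 0 0 0 -1;-0.008 0.04 0 0 0 0 -1;-0.008 0.04 0 0 0 0 -1;-0.006 0.03 0 0 0 0 -1;-0.004 0.02 0 0 0 0 -1")

```text
t: 25.9
eef_pos: [0.4919, -0.3484, 0.1534]
orientation: [[0.997, -0.073, -0.014], [-0.073, -0.997, 0.005], [-0.015, -0.004, -1.0]]
wrist_force: [0.6, 0.1, -3.9]
opening: 0.0605
```

Emit:
arm_command(moves="0 0 0 0 0 0 -1")

```text
t: 26.02
eef_pos: [0.4907, -0.3498, 0.1526]
orientation: [[0.997, -0.076, -0.015], [-0.076, -0.997, 0.005], [-0.016, -0.004, -1.0]]
wrist_force: [0.6, 0.6, -3.2]
opening: 0.0608
```

```bash
python3 plan.py 495.5 -366.7 110 -94.3
```

```text
t 26.02 p [ 490.7 -349.8  152.6] yang -94.3 q [-38.  57.] open 60.8 F [ 0.6  0.6 -3.2]
turn(rotvec tool) [-0.004  0.016 -0.001] | shift in tool now mm [ 6.7 16.7 42.4] | after turn [ 6.  16.5 42.6]
```

Emit:
arm_command(moves="0.005 0.012 0.005 -0.004 0.016 0 -1;0.001 0.004 0.012 0 0 0 -1;0 0 0.012 0 0 0 -1;0 0 0.008 0 0 0 -1;0 0 0 0 0 0 -1;0 0 0 0 0 0 -1")

```text
t: 26.78
eef_pos: [0.4958, -0.3635, 0.1107]
orientation: [[0.997, -0.072, -0.001], [-0.072, -0.997, 0.003], [-0.002, -0.003, -1.0]]
wrist_force: [0.2, 1.0, -3.3]
opening: 0.0607
```

```bash
python3 plan.py 495.5 -366.7 92 -94.3
```

```text
t 26.77 p [ 495.8 -363.5  110.7] yang -94.1 q [-39.  55.] open 60.7 F [ 0.2  1.  -3.3]
turn(rotvec tool) [-0.003  0.002  0.003] | shift in tool now mm [-0.   3.3 18.6] | after turn [-0.   3.2 18.7]
```

Emit:
arm_command(moves="0 0.003 0.006 -0.003 0.002 0 -1;0 0 0.008 0 0 0 -1;0 0 0.006 0 0 0 -1;0 0 0 0 0 0 -1;0 0 0 0 0 0 -1")

```text
t: 27.4
eef_pos: [0.496, -0.367, 0.0901]
orientation: [[0.997, -0.072, 0.002], [-0.072, -0.997, -0.001], [0.002, 0.001, -1.0]]
wrist_force: [-0.2, -0.1, -3.9]
opening: 0.0608
```

```bash
python3 plan.py 495.5 -366.7 85 -94.3;  python3 - <<'E'
from h import *
s=cams.grab_frame("side"); cv2.imwrite("pics/full_s5.png",s[:,:,::-1])
o=cv2.resize(s[330:470,320:460],(560,560),interpolation=2); cv2.imwrite("pics/s5.png",o[:,:,::-1])
E
```

```text
t 27.40 p [ 496.  -367.    90.1] yang -94.1 q [-39.  55.] open 60.8 F [-0.2 -0.1 -3.9]
turn(rotvec tool) [ 0.001 -0.002  0.003] | shift in tool now mm [-0.6 -0.2  5.1] | after turn [-0.5 -0.2  5.1]
```

View pics/s5.png

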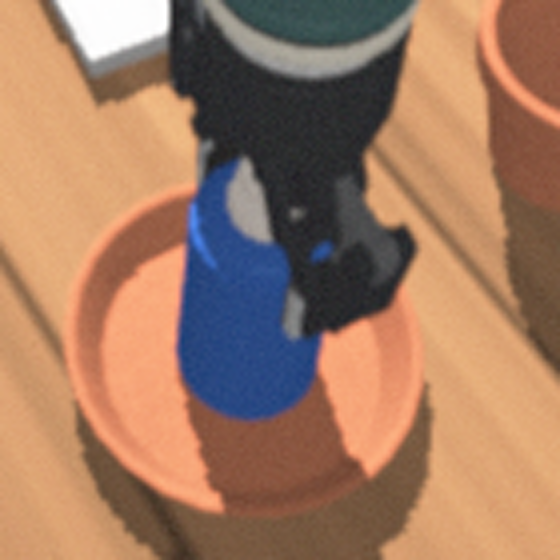

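Emit:
arm_command(moves="0 0 0.003 0 0 0 -1;0 0 0.002 0 0 0 -1;0 0 0.001 0 0 0 -1;0 0 0.001 0 0 0 -1;0 0 0 0 0 0 -1")

```text
t: 28.08
eef_pos: [0.4969, -0.3675, 0.085]
orientation: [[0.997, -0.072, 0.003], [-0.072, -0.997, -0.002], [0.004, 0.002, -1.0]]
wrist_force: [-0.3, -0.3, -3.2]
opening: 0.0608
```

Emit:
arm_command(moves="0 0 0.002 0 0 0 -1;0 0 0.002 0 0 0 -1;0 0 0 0 0 0 -1;0 0 0 0 0 0 -1")

```text
t: 28.58
eef_pos: [0.4979, -0.368, 0.085]
orientation: [[0.997, -0.072, 0.005], [-0.072, -0.997, -0.003], [0.006, 0.002, -1.0]]
wrist_force: [0.2, 0.1, -1.1]
opening: 0.0609
```

Contact made; release and retreat.

Emit:
arm_command(moves="0 0 0 0 0 0 0.5;0 0 0 0 0 0 0.6;0 0 0 0 0 0 0.8;0 0 0 0 0 0 1;0 0 0 0 0 0 1;0 0 0 0 0 0 1;0 0 -0.01 0 0 0 1;0 0 -0.025 0 0 0 1")

```text
t: 29.58
eef_pos: [0.497, -0.3675, 0.1191]
orientation: [[0.997, -0.072, 0.003], [-0.072, -0.997, -0.001], [0.003, 0.001, -1.0]]
wrist_force: [-0.3, 0.1, 0.0]
opening: 0.0855
```

Emit:
arm_command(moves="0 0 -0.04 0 0 0 1;0 0 -0.04 0 0 0 1;0 0 -0.015 0 0 0 1;0 -0.03 0 0 0 0 1;0 -0.05 0 0 0 0 1;0 -0.05 0 0 0 0 1;0 -0.05 0 0 0 0 1;0 -0.04 0 0 0 0 1")

```text
t: 30.58
eef_pos: [0.513, -0.1456, 0.2184]
orientation: [[0.997, -0.079, 0.006], [-0.079, -0.997, -0.005], [0.006, 0.004, -1.0]]
wrist_force: [0.5, -0.7, 0.7]
opening: 0.0855
```

```bash
python3 plan.py 458 370 210 9.4;  python3 - <<'E'
from h import *
im=cams.grab_frame("top"); cv2.imwrite("pics/t6.png",im[:,:,::-1])
c=big(mask(im,(105,140,60),(125,255,255),(440,235,520,315),5)); P=ray("top",c,.114)*1000; print("bottle",circ(P/1000),P.min(0),P.max(0))
m=mask(im,(0,0,170),(180,60,255),(450,240,515,310)); m=cv2.morphologyEx(m,cv2.MORPH_OPEN,cv2.getStructuringElement(2,(7,7)))
print("cap",circ(ray("top",big(m),.154)))
c=big(mask(im,(0,0,60),(180,40,255),(130,230,240,340),3));print("brush",rect(ray("top",c,.046)))
c=big(mask(im,(50,100,30),(75,255,255),(235,210,315,295),3)); print("green",c.min(0),c.max(0),rect(ray("top",c,.12)))
E
```

```text
t 30.57 p [ 513.  -145.6  218.4] yang -94.5 q [-18.  76.] open 85.5 F [ 0.5 -0.7  0.7]
turn(rotvec tool) [ 9.000e-03 -1.000e-03 -1.813e+00] | shift in tool now mm [ -95.4 -509.7    5.7] | after turn [517.6  29.9   8.4]
bottle (array([ 481. , -369.4]), 28.5) [ 467.59496168 -396.2255521 ] [ 490.57812609 -342.27973424]
cap (array([ 497.7, -364.9]), 17.4)
brush (array([459.3, 359.2]), array([ 60.4, 154. ]), 10.3)
green [255 235] [286 270] (array([553.4, 128. ]), array([70.1, 77.2]), 85.2)
```

View pics/t6.png

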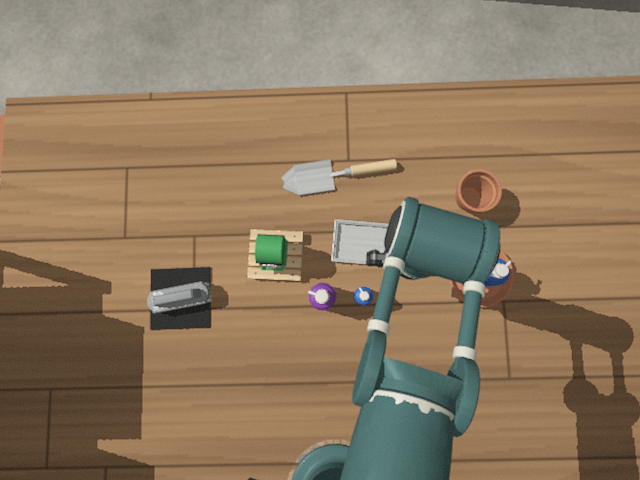

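Emit:
arm_command(moves="0 -0.03 0 0.009 0 -0.17 1;0 -0.03 0 0 0 -0.17 1;0 -0.03 0 0 0 -0.17 1;0 0 0 0 0 -0.17 1;0 0 0 0 0 -0.17 1;0 0 0 0 0 -0.17 1;0 0 0 0 0 -0.17 1;0 0 0 0 0 -0.17 1")

```text
t: 31.62
eef_pos: [0.4998, -0.0477, 0.2127]
orientation: [[0.236, 0.972, -0.004], [0.972, -0.236, 0.01], [0.009, -0.006, -1.0]]
wrist_force: [-0.4, 1.7, 0.0]
opening: 0.0853
```

Emit:
arm_command(moves="0 0 0 0 0 -0.17 1;0 0 0 0 0 -0.17 1;0.03 0 0 0 0 -0.09 1")

```text
t: 32.0
eef_pos: [0.4952, -0.0191, 0.2108]
orientation: [[-0.203, 0.979, -0.007], [0.979, 0.203, 0.01], [0.011, -0.005, -1.0]]
wrist_force: [-0.4, 0.0, 0.8]
opening: 0.0855
```

```bash
python3 plan.py 461 361 200 10
```

```text
t 32.00 p [495.2 -19.1 210.8] yang 11.7 q [ -5. -17.] open 85.5 F [-0.4  0.   0.8]
turn(rotvec tool) [-0.005 -0.011  0.03 ] | shift in tool now mm [379.   43.7  14.9] | after turn [380.3  32.3  10.8]
```

Emit:
arm_command(moves="0.048 0.005 0 -0.005 -0.011 0.03 1;0.05 0.004 0.001 0 0 0 1;0.05 0.004 0.001 0 0 0 1;0.05 0.004 0.001 0 0 0 1;0.05 0.004 0.001 0 0 0 1;0.05 0.004 0 0 0 0 1;0.04 0.004 0 0 0 0 1;0.02 0.002 0 0 0 0 1")

```text
t: 33.0
eef_pos: [0.4591, 0.3472, 0.202]
orientation: [[-0.171, 0.985, -0.005], [0.985, 0.171, -0.003], [-0.002, -0.006, -1.0]]
wrist_force: [-0.0, -0.6, 0.3]
opening: 0.0856
```

Emit:
arm_command(moves="0 0 0 0 0 0 1;0 0 0 0 0 0 1")

```text
t: 33.25
eef_pos: [0.4588, 0.3465, 0.2009]
orientation: [[-0.172, 0.985, -0.007], [0.985, 0.172, -0.005], [-0.004, -0.008, -1.0]]
wrist_force: [-0.0, -0.1, 0.2]
opening: 0.0854
```

```bash
python3 plan.py 461 361 120 10; python3 - <<'E'
from h import *
for n,box in(("top",(130,230,240,340)),):
    im=cams.grab_frame(n); cv2.imwrite("pics/t7.png",im[:,:,::-1])
s=cams.grab_frame("side"); c=big(mask(s,(50,90,20),(80,255,255),(200,130,330,260),3)); print("disp side",c.min(0),c.max(0))
o=np.zeros((500,800,3),np.uint8); o[:400,:400]=cv2.resize(s[160:270,150:260],(400,400),interpolation=2); o[:,400:]=cv2.resize(s[165:290,240:340],(400,500),interpolation=2); cv2.imwrite("pics/s7.png",o[:,:,::-1])
E
```

```text
t 33.25 p [458.8 346.5 200.9] yang 9.9 q [35. 25.] open 85.4 F [-0.  -0.1  0.2]
turn(rotvec tool) [-0.008  0.004 -0.001] | shift in tool now mm [14.2  5.3 80.8] | after turn [13.9  4.7 80.9]
disp side [264 189] [300 244]
```

View pics/s7.png

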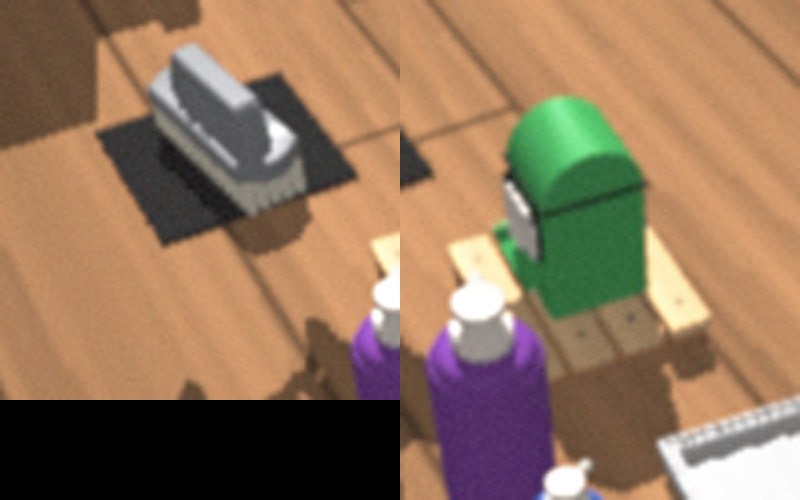

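```bash
python3 - <<'E'
from h import *
P=ray("side",[[279.5,243.75],[301.25,237]],.024)*1000; print(P)
a=np.radians(-4.3);Rm=np.array([[np.cos(a),-np.sin(a)],[np.sin(a),np.cos(a)]])
print([Rm@[x,-30]+[558,131.9] for x in(-32,32)])
print("bar",ray("side",[209.7,180.4],.078)*1000)
E
```

```text
[[533.62348001 107.54429478]
 [589.40779474 102.48879999]]
[array([523.84071392, 104.38376525]), array([587.66056247,  99.58512674])]
bar [[461.69811355 358.78950517]]
```

Emit:
arm_command(moves="0.013 0.004 0.02 -0.008 0.004 0 1;0.001 0.001 0.03 0 0 0 1;0 0 0.02 0 0 0 1;0 0 0 0 0 0 1;0 0 0 0 0 0 1")

```text
t: 33.98
eef_pos: [0.4646, 0.3564, 0.1321]
orientation: [[-0.164, 0.986, 0.005], [0.986, 0.164, 0.002], [0.001, 0.005, -1.0]]
wrist_force: [0.7, -0.2, 0.4]
opening: 0.0856
```

```bash
python3 plan.py 461 363 57 10
```

```text
t 33.98 p [464.6 356.4 132.1] yang 9.4 q [35. 26.] open 85.6 F [ 0.7 -0.2  0.4]
turn(rotvec tool) [ 0.005 -0.001 -0.01 ] | shift in tool now mm [ 7.  -2.9 75.1] | after turn [ 7.1 -2.5 75.1]
```

Emit:
arm_command(moves="0.003 -0.002 0.025 0 0 -0.01 1;0.001 0 0.025 0 0 0 1;0 0 0.015 0 0 0 1;0 0 0.007 0 0 0 1;0 0 0 0 0 0 1;0 0 0 0 0 0 1")

```text
t: 34.72
eef_pos: [0.4681, 0.3624, 0.0662]
orientation: [[-0.172, 0.985, 0.015], [0.985, 0.172, 0.009], [0.006, 0.017, -1.0]]
wrist_force: [0.2, 0.3, -0.1]
opening: 0.0853
```

```bash
python3 plan.py 461 360 57 10
```

```text
t 34.73 p [468.1 362.4  66.2] yang 9.9 q [35. 26.] open 85.3 F [ 0.2  0.3 -0.1]
turn(rotvec tool) [ 0.017 -0.006 -0.001] | shift in tool now mm [-1.2 -7.5  9.1] | after turn [-1.1 -7.4  9.2]
```

Emit:
arm_command(moves="0 -0.006 0.004 0.017 -0.006 0 1;0 0 0.004 0 0 0 1;0 0 0 0 0 0 1;0 0 0 0 0 0 0.3;0 0 0 0 0 0 -1;0 0 0 0 0 0 -1;0 0 0 0 0 0 -1;0 0 0 0 0 0 -1", force=50)

```text
t: 35.72
eef_pos: [0.4626, 0.362, 0.0591]
orientation: [[-0.173, 0.985, 0.001], [0.985, 0.173, 0.001], [0.001, 0.001, -1.0]]
wrist_force: [0.3, 1.2, 0.5]
opening: 0.0209
```

Emit:
arm_command(moves="0 0 0 0 0 0 -1;0 0 0 0 0 0 -1")

```text
t: 35.98
eef_pos: [0.4626, 0.362, 0.0591]
orientation: [[-0.173, 0.985, 0.001], [0.985, 0.173, 0.001], [0.001, 0.001, -1.0]]
wrist_force: [0.0, 0.1, -0.1]
opening: 0.0206
```

```bash
python3 plan.py 461 361 57 10
```

```text
t 35.98 p [462.6 362.   59.1] yang 9.9 q [36. 26.] open 20.6 F [ 0.   0.1 -0.1]
turn(rotvec tool) [ 0.001 -0.001 -0.001] | shift in tool now mm [-0.7 -1.7  2.1] | after turn [-0.7 -1.7  2.1]
```

Emit:
arm_command(moves="0 0 -0.01 0 0 0 -1;0 0 -0.03 0 0 0 -1;0 0 -0.035 0 0 0 -1;0 0 -0.035 0 0 0 -1;0 0 -0.035 0 0 0 -1;0 0 -0.035 0 0 0 -1;0 0 -0.012 0 0 0 -1;0 0 0 0 0 0 -1")

```text
t: 36.98
eef_pos: [0.4605, 0.3602, 0.2565]
orientation: [[-0.172, 0.985, -0.004], [0.985, 0.172, -0.002], [-0.002, -0.004, -1.0]]
wrist_force: [-0.1, -0.4, -3.5]
opening: 0.0209
```

```bash
python3 plan.py 579 -109.5 250 -6.8
```

```text
t 36.98 p [460.5 360.2 256.5] yang 9.9 q [36. 26.] open 20.9 F [-0.1 -0.4 -3.5]
turn(rotvec tool) [-0.004  0.002  0.292] | shift in tool now mm [-483.1   35.8    7.1] | after turn [-452.3  173.2    6.5]
```

Emit:
arm_command(moves="0 0 0 0 0 0.14 -1;0 0 0 0 0 0.14 -1;-0.02 0.007 0 0 0 0 -1;-0.04 0.015 0 0 0 0 -1;-0.042 0.016 0 0 0 0 -1;-0.042 0.016 0 0 0 0 -1;-0.042 0.016 0 0 0 0 -1;-0.042 0.016 0 0 0 0 -1")

```text
t: 37.98
eef_pos: [0.5154, 0.1115, 0.243]
orientation: [[0.097, 0.995, -0.023], [0.995, -0.098, -0.015], [-0.017, -0.022, -1.0]]
wrist_force: [0.5, -0.5, -2.3]
opening: 0.0205
```

```bash
python3 plan.py 579 -109.5 250 -6.8
```

```text
t 37.98 p [515.4 111.5 243. ] yang -5.6 q [10. 16.] open 20.5 F [ 0.5 -0.5 -2.3]
turn(rotvec tool) [-0.022  0.017  0.021] | shift in tool now mm [-213.8   84.7   -5.3] | after turn [-211.9   89.3   -7. ]
```

Emit:
arm_command(moves="-0.04 0.017 -0.004 -0.022 0.017 0.021 -1;-0.04 0.017 -0.002 0 0 0 -1;-0.04 0.017 0 0 0 0 -1;-0.04 0.017 0 0 0 0 -1;-0.03 0.012 0 0 0 0 -1;-0.014 0.007 0 0 0 0 -1;-0.005 0.002 0 0 0 0 -1;0 0 0 0 0 0 -1")

```text
t: 38.98
eef_pos: [0.5727, -0.1222, 0.2381]
orientation: [[0.113, 0.993, -0.017], [0.994, -0.113, -0.0], [-0.002, -0.017, -1.0]]
wrist_force: [0.2, -0.2, -1.9]
opening: 0.0208
```

```bash
python3 plan.py 579 -109.5 120 -6.8
```

```text
t 38.98 p [ 572.7 -122.2  238.1] yang -6.5 q [-14.  -8.] open 20.8 F [ 0.2 -0.2 -1.9]
turn(rotvec tool) [-0.017  0.002  0.006] | shift in tool now mm [ 13.6   6.9 118. ] | after turn [ 13.4   4.7 118.1]
```

Emit:
arm_command(moves="0.012 0.004 0.02 -0.017 0.002 0.006 -1;0 0 0.03 0 0 0 -1;0 0 0.03 0 0 0 -1;0 0 0.025 0 0 0 -1;0 0 0.01 0 0 0 -1;0 0 0 0 0 0 -1;0 0 0 0 0 0 -1")

```text
t: 39.85
eef_pos: [0.5786, -0.1025, 0.1231]
orientation: [[0.108, 0.994, 0.004], [0.994, -0.108, 0.002], [0.002, 0.004, -1.0]]
wrist_force: [-1.0, 0.5, -2.2]
opening: 0.021
```

```bash
python3 plan.py 579 -109.5 80 -6.8; python3 - <<'E'
from h import *
s=cams.grab_frame("side"); o=cv2.resize(s[210:370,270:430],(560,560),interpolation=2); cv2.imwrite("pics/s8.png",o[:,:,::-1])
E
```

```text
t 39.85 p [ 578.6 -102.5  123.1] yang -6.2 q [-13.  -6.] open 21.0 F [-1.   0.5 -2.2]
turn(rotvec tool) [ 0.004 -0.002  0.011] | shift in tool now mm [-7.   1.  43.1] | after turn [-6.9  1.3 43.1]
```

View pics/s8.png

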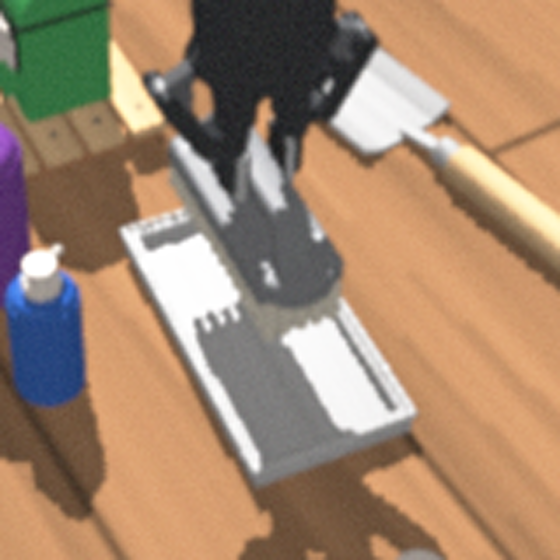

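Emit:
arm_command(moves="-0.007 0.001 0.012 0.004 -0.002 0.011 -1;0 0 0.014 0 0 0 -1;0 0 0.012 0 0 0 -1;0 0 0.004 0 0 0 -1;0 0 0 0 0 0 -1;0 0 0 0 0 0 -1")

```text
t: 40.65
eef_pos: [0.5799, -0.1108, 0.0794]
orientation: [[0.12, 0.993, 0.002], [0.993, -0.12, -0.001], [-0.0, 0.002, -1.0]]
wrist_force: [-0.3, 0.4, -1.3]
opening: 0.0212
```

```bash
python3 plan.py 579 -109.5 62 -6.8; python3 - <<'E'
from h import *
s=cams.grab_frame("side"); o=cv2.resize(s[210:370,270:430],(560,560),interpolation=2); cv2.imwrite("pics/s9.png",o[:,:,::-1])
E
```

```text
t 40.65 p [ 579.9 -110.8   79.4] yang -6.9 q [-13.  -6.] open 21.2 F [-0.3  0.4 -1.3]
turn(rotvec tool) [ 0.002  0.    -0.002] | shift in tool now mm [ 1.1 -1.1 17.4] | after turn [ 1.1 -1.  17.4]
```

View pics/s9.png

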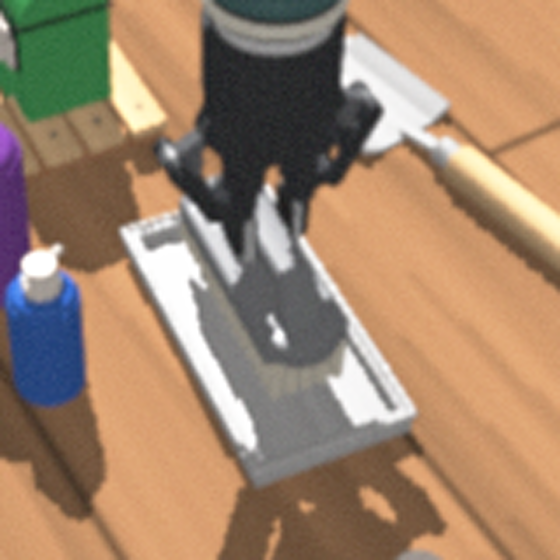

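The brush is over the tray floor, square to it and clear of the edges. Lower and release.

Emit:
arm_command(moves="0 -0.001 0.008 0.002 0 0 -1;0 0 0.006 0 0 0 -1;0 0 0.002 0 0 0 -1;0 0 0.001 0 0 0 -1;0 0 0.001 0 0 0 -1;0 0 0 0 0 0 -1")

```text
t: 41.45
eef_pos: [0.5796, -0.1107, 0.0612]
orientation: [[0.12, 0.993, 0.002], [0.993, -0.12, -0.001], [-0.001, 0.002, -1.0]]
wrist_force: [-0.3, 0.3, -2.3]
opening: 0.0209
```

Emit:
arm_command(moves="0 0 0.001 0 0 0 -1;0 0 0.001 0 0 0 -1;0 0 0 0 0 0 -1")

```text
t: 41.82
eef_pos: [0.5801, -0.1108, 0.0613]
orientation: [[0.12, 0.993, 0.002], [0.993, -0.12, -0.001], [-0.001, 0.002, -1.0]]
wrist_force: [0.5, 0.5, -0.6]
opening: 0.0207
```

Emit:
arm_command(moves="0 0 0 0 0 0 -0.2;0 0 0 0 0 0 0.2;0 0 0 0 0 0 0.3;0 0 0 0 0 0 0.3;0 0 0 0 0 0 0.3;0 0 -0.015 0 0 0 0.3;0 0 -0.03 0 0 0 0.5;0 0 -0.04 0 0 0 1")

```text
t: 42.82
eef_pos: [0.5778, -0.1103, 0.1464]
orientation: [[0.12, 0.993, -0.004], [0.993, -0.12, 0.0], [-0.0, -0.004, -1.0]]
wrist_force: [-0.3, 0.2, 0.7]
opening: 0.08
```

Emit:
arm_command(moves="0 0 -0.05 0 0 0 1;0 0 -0.05 0 0 0 1;0 0 -0.04 0 0 0 1;0.05 -0.02 0 0 0 0 1;0.06 -0.02 0 0 0 0 1;0.06 -0.02 0 0 0 0 1;0.06 -0.02 0 0 0 0 1;0.06 -0.02 0 0 0 0 1")

```text
t: 43.82
eef_pos: [0.5184, 0.1875, 0.3073]
orientation: [[0.13, 0.991, 0.021], [0.992, -0.13, -0.001], [0.002, 0.021, -1.0]]
wrist_force: [-0.4, 0.4, -0.6]
opening: 0.0855
```

Emit:
arm_command(moves="0.06 -0.02 0 0 0 0 1;0.06 -0.02 0 0 0 0 1;0.05 -0.01 0 0 0 0 1;0.03 0 0 0 0 0 1;0 0 0 0 0 0 1;0 0 0 0 0 0 1")

```text
t: 44.58
eef_pos: [0.4919, 0.3974, 0.3145]
orientation: [[0.123, 0.992, 0.029], [0.992, -0.123, 0.004], [0.007, 0.028, -1.0]]
wrist_force: [0.0, 0.1, -0.4]
opening: 0.0853
```

```bash
python3 plan.py 480 420 280 9; python3 - <<'E'
from h import *
im=cams.grab_frame("top"); s=cams.grab_frame("side"); cv2.imwrite("pics/end_s.png",s[:,:,::-1]); cv2.imwrite("pics/end_t.png",im[:,:,::-1])
m=mask(im,(0,0,170),(180,60,255),(450,240,515,310)); m=cv2.morphologyEx(m,cv2.MORPH_OPEN,cv2.getStructuringElement(2,(7,7)))
print("cap",circ(ray("top",big(m),.154)))
c=big(mask(im,(105,140,60),(125,255,255),(440,235,520,315),5)); P=ray("top",c,.114)*1000; print("bottle far",P.min(0),P.max(0))
o=np.zeros((600,800,3),np.uint8); o[:300,:]=cv2.resize(im[210:315,240:520],(800,300),interpolation=2); o[300:]=cv2.resize(s[170:470,200:600],(800,600),interpolation=2)[150:450]
o=np.vstack([cv2.resize(im[210:315,240:520],(640,240),interpolation=2),cv2.resize(s[180:465,200:520],(404,360),interpolation=2)[:, :404].repeat(1,0) if 0 else cv2.copyMakeBorder(cv2.resize(s[180:465,200:520],(404,360),interpolation=2),0,0,0,236,0)])
cv2.imwrite("pics/end.png",o[:,:,::-1])
E
```

```text
t 44.58 p [491.9 397.4 314.5] yang -7.1 q [37. 44.] open 85.3 F [ 0.   0.1 -0.4]
turn(rotvec tool) [ 0.029 -0.003 -0.28 ] | shift in tool now mm [ 20.7 -15.5  34.2] | after turn [24.2 -8.2 34.5]
cap (array([ 498.2, -363.6]), 18.4)
bottle far [ 467.59496168 -396.2255521 ] [ 526.88018336 -310.62788203]
```

View pics/end.png

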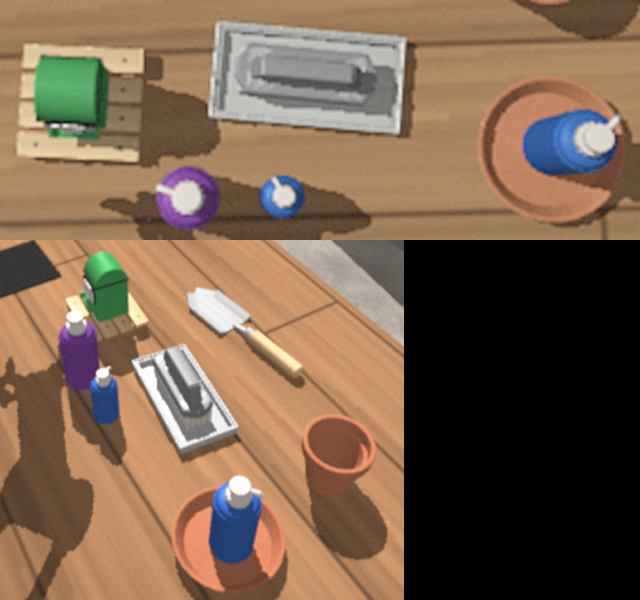

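```bash
python3 -c "
from cell import robot
print(robot.job_done())"
```

```text
the job is handed in; nothing more can be done
None
```

All three things are in their places, and I handed the job in at about 44.6 s of the 128 s allowed; no verdict is reported. I parked the brush on the mat, moved the dispenser from saucer to stand and the bottle from tray to saucer, then laid the brush in the tray. Each was lowered to light contact before release.

What the last checks showed:
- **Bottle:** it stands upright. Its cap measures at (498, -364) mm against the saucer centre at (494.5, -366.7) mm, about 4–5 mm off against the 15 mm limit.
- **Brush:** it lies flat and lengthwise on the tray floor. It looks central in the final top view; I did not measure it again after release.
- **Dispenser:** it stands on the slats with its flap towards the robot and about 1° from square. I put it 3–4 mm off centre from its back base corner. The front corner disagreed by about 10 mm, and the visible base edge measured 56 mm instead of 64, so I read that corner as badly picked.
- **Trowel and pot:** they look unmoved in the pictures. I did not measure them.
- **Arm:** it is clear of everything, with the gripper open.

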